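# Bring the attenuator into the laser line, then open the flip shutter

### The job

Make the laser line ready for a low-power check, only by pushing with the fingertips. First push the filter slide fully home into its gate, until its thumb plate sits against the gate and the dark filter stands in the beam line; only then fold the upright shutter blade down flat, away from you, to open the beam. Do not lift the slide or pull it out, do not touch the laser, the lens or the mirror, and leave the loose things on and around the plate where they are.

Things in the scene. Friction and masses are not known exactly. Their poses are not given: they have to be found in the camera images.
- beam_plate: aluminium plate, 150 x 320 x 12 mm, fixed, carrying the whole beam line. Origin: centre of its underside; x points across the beam, away from the robot, y along the beam to the laser (left end), z up. Between the laser and the lens (right end) stand the filter gate and the flip shutter, 68 to 86 mm apart, in either order. The beam runs along y at the plate's x = 0, 58 mm over the worktop.
- gate_port (a point): centre of the round port in the fixed filter gate; axes as the plate's. The gate: two upright black cheeks, 56 mm long in x (near face 28 mm to the robot's side of this point), 24 mm wide over all in y, top 80 mm over the worktop, and an 11.5 mm slot between them in which the slide runs along x. A low channel, 130 mm long, top 26 mm over the worktop, guides it before and behind.
- slide_filter (a point): centre of the dark filter in the slide, a loose aluminium plate on edge in the channel, 100 mm long in x, 10 thick, 56 high, 90 to 180 g (slides with about 1 N). Two 25 mm ports 40 mm apart in x: the near one has the filter, the far one is empty. It starts drawn 30 to 42 mm out to the robot (-x of gate_port by that much); fully home the two points coincide and the thumb plate stops on the gate.
- slide_thumb (a point): centre of the outer (robot-side) face of the slide's upright thumb plate: push here, along the plate's +x. 26 mm wide in y, 38 mm high (30 to 68 mm over the worktop), 8 mm thick; the point is 49 mm over the worktop, 36 mm to the -x side of slide_filter.
- blade (a joint): angle of the shutter blade: 0 upright, blocking the beam; 1.57 folded down flat, away from the robot (to the plate's +x), on its stop. Starts at 0 to 0.12. A stiff hinge (0.06 N m: 1.5 to 2 N at the blade) that stays where it is left; the beam begins to pass at about 0.5.
- blade_pivot (a point): centre of the blade's hinge, fixed, 32 mm over the worktop at the plate's x = 0; axes as the plate's, the hinge axis along y. Round it a clevis, 18 x 18 mm, top 41 mm over the worktop; its foot below is 18 mm over the worktop, 30 mm wide in y, from 26 mm on the robot's side to 48 mm beyond.
- blade_top (a point): middle of the top end of the black blade, 44 mm from blade_pivot (76 mm over the worktop when upright). The blade: 6 mm thick in y, 28 mm wide (14 mm either side of the line from pivot to top), from 10 to 44 mm from the pivot. Folded down it lies on edge, upper edge 46 mm over the worktop, 10 to 44 mm beyond the pivot in x.
- laser: finned black laser head in a clamp, fixed, 76 mm high over the worktop, 36 mm thick, 58 mm long, towards the plate's +y end; origin under its front face, which is 94 mm from the plate's centre
- lens: lens in a ring mount on a post, fixed to the plate 115 mm to the -y side of its centre, 32 mm wide, top 74 mm over the worktop; origin at its foot
- mirror: mirror mount on a pedestal, fixed beyond the -y end of the plate, 49 x 44 x 80 mm; origin at its foot
- post: loose bare post, 13 mm thick, 50 mm high, standing on the plate on the robot's side of the lens; origin at its foot
- fork: loose clamping fork, 25 x 60 x 12 mm, lying on the plate on the robot's side of the laser; origin at its underside
- driver: loose hex driver, 161 mm long, 21 mm thick, lying on the worktop in front of the plate, to the right; origin under its middle
- tweezers: loose tweezers, 115 mm long, 8 mm high, lying on the worktop in front of the plate, to the left; origin under their middle
- sensor: loose round power sensor, 51 mm across, 18 mm high, on the worktop to the right; origin at its underside
- goggles: loose laser goggles, 139 x 138 x 42 mm, on the worktop to the far right; origin at the underside

How it is judged:
By the outcome, as a careful person would: the job done as asked, in the order asked, and still so for the second after the job is handed in, with the robot touching nothing.
It also fails if it takes over 42 s, if anything falls off the work surface, if the arm or the gripper's body presses on something with over 40 N, if the wrist force passes 120 N, or if a joint passes its speed limit or range.

### The arm

A 7-joint arm with a two-finger parallel gripper is mounted at the origin on a cart in front of the work surface, level with it; the furniture and walls round the work are solid. World frame = base frame: x ahead of the robot, y to its left, z up, the work surface at z = 0. Lengths are in m, angles in rad, forces in N, time in s.
With the tool pointing down it reaches from about 0.425 to 1.025 m from the base axis. Payload 9.4 kg.
Tool frame: the origin (TCP) lies midway between the tips of the shut fingers; the grasp point (between the pads) lies 19 mm behind it; y points along the fingers, x is the direction in which the jaws open and shut, and the axes are right-handed (so a half turn about y gives the same grasp; the last joint's range is limited). The gripper opens to 85 mm and grips with 20 to 120 N. Pads are 22 mm wide; open, the fingers measure 114 mm over their backs; the gripper's body (76 mm by 85 mm) begins 54 mm behind the grasp point. The pads swing forward as they close: fully open they stand 13 mm farther back than shut.
Start: joints at [-1.39, 0.599, -0.003, 1.599, 0.002, 0.943, -0.08], TCP at [0.185, 0.701, 0.231] pointing down, gripper open.
Joint ranges: [-2.57, 2.57], [-0.35, 1.97], [-1.29, 1.29], [0.11, 2.56], [-1.05, 4.19], [0.11, 1.86], [-2.63, 2.63]. Speed limits (rad/s): [2.22, 2.22, 3.01, 3.01, 3.14, 3.14, 3.14].

### API

Orientations are given as a rotation vector (axis times angle).
In Python, from cell import sense, grab_frame, calibration, job_done gives the robot as it stands.
- The arm moves only by the tool jog_arm, never from a script. Its argument "commands" is text: rows parted by semicolons, each of 4 numbers parted by spaces: the shift along the tool's x, y, z in m, then the turn about the tool's y in degrees. In form: tx ty tz spin; .... A call has exactly 8 rows; each row is the pose to reach, as a shift and turn from the pose commanded when the call began, along the tool's axes at that moment; what a row does not reach only later rows make up. A row lasts 1/10 s, in which the tool goes at most 50 mm and 8.59 degrees, less where a joint would pass 70% of its speed; a pose out of reach is approached as far as the arm can. A call with a gripper value outside its range is refused whole. "grip" is the closure, from 0 (fully open) to 1 (shut), set as the call begins (left out, the last holds). The fingers move at their own pace and stop on an object; "grip_force" is the grip in N (left out, the last holds). Time passes only in rows, so rows that repeat a pose let the fingers close, or fill a call up. It gives the time, the measured TCP pose, the force and the opening at its end, in the units of the state.
- sense(): the state, without advancing time (a new reading comes with each control period).
- grab_frame(name): name is "scene" or "top"; returns the picture (384x512x3 uint8, red, green, blue); there is no depth.
- calibration(name): a dict with "K" (3x3 intrinsics, pixels), "R" (3x3) and "t" (3): a world point X has camera coordinates R X + t. Camera axes: x right, y down, z forward; pixel columns grow to the right and rows downward; lengths in m; the calibration is good to about 2 mm. A picture is of the moment at which its call begins. calibration takes no time and is no camera call.
- job_done(): hands the job in, once; it reports no verdict.
The state is a dict: "time": time; "joints": joint angles; "qvel": joint speeds; "joint_torque": joint torques, N m; "ee_pos": TCP position; "tool_rot": TCP orientation; "ft_force": force on the tool from outside, world axes, zero at the start; "moment": the same for the moment, N m; "finger_gap": finger opening in m.
Only numpy, scipy, OpenCV 4.12 (cv2) and the standard library are available. Lean on these libraries where they do the work, as an engineer would, in place of code of your own. Each camera call takes 0.05 s, during which the arm holds its last target. There are 200 camera calls.

## Working session

There is one attempt and no reset: what is moved stays moved. The work goes in short steps, Python scripts to look and compute and a tool call to move; the robot and the scene stay as the last step left them, time stands still between calls to the robot, and variables do not carry over. Pictures are saved under pics/ and viewed, about 8 in all and at most 12, crops included, and the job is handed in when it is done.

Besides the shell and the picture viewer there is one more tool, called after "Call:" as name(argument=value, ...) on one line, values as JSON. jog_arm: Moves the arm, as the interface text tells. Its arguments: {"type":"object","properties":{"commands":{"type":"string"},"grip":{"type":"number"},"grip_force":{"type":"number"}},"required":["commands"]}

```bash
mkdir -p pics
python3 - <<'E'
from cell import *
import cv2,numpy as np
s=sense();print({k:np.round(v,3) for k,v in s.items()})
for n in("scene","top"):
    c=calibration(n);print(n,np.round(c["K"],1).tolist(),np.round(c["R"],4).tolist(),np.round(c["t"],4).tolist())
    f=grab_frame(n);np.save(f"{n}0.npy",f)
    cv2.imwrite(f"pics/{n}0.png",cv2.resize(f[:,:,::-1],(768,576),interpolation=cv2.INTER_CUBIC))
E
```

```text
{'time': np.float64(0.0), 'joints': array([-1.39 ,  0.6  , -0.003,  1.6  ,  0.002,  0.943, -0.08 ]), 'qvel': array([ 0.001, -0.003,  0.001,  0.   ,  0.001,  0.   , -0.001]), 'joint_torque': array([ 0.0000e+00, -7.7645e+01,  1.5650e+00, -2.5800e+01,  1.2000e-02,
        9.0000e-03, -0.0000e+00]), 'ee_pos': array([0.185, 0.701, 0.23 ]), 'tool_rot': array([-1.321, -1.016,  1.018]), 'ft_force': array([-0.082, -0.585,  0.239]), 'moment': array([-0.013,  0.012,  0.041]), 'finger_gap': np.float64(0.085)}
scene [[419.7, 0.0, 254.0], [0.0, 419.7, 191.6], [0.0, 0.0, 1.0]] [[-0.8708, -0.4916, 0.0064], [-0.3438, 0.5996, -0.7227], [0.3515, -0.6315, -0.6911]] [0.3637, 0.3445, 0.691]
top [[475.1, 0.0, 261.8], [0.0, 475.1, 188.8], [0.0, 0.0, 1.0]] [[-0.0296, -0.9996, -0.0007], [-0.9873, 0.0293, -0.1563], [0.1563, -0.004, -0.9877]] [-0.1553, 0.5178, 0.9979]
```

View pics/scene0.png

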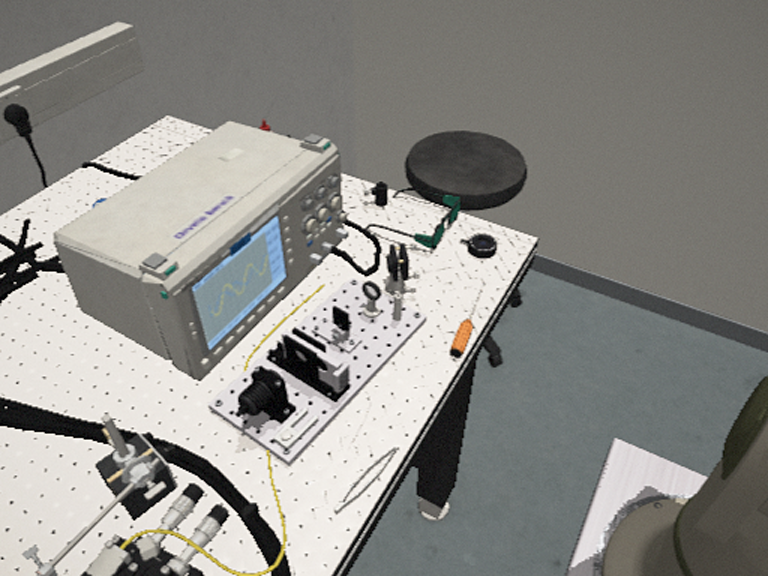

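View pics/top0.png

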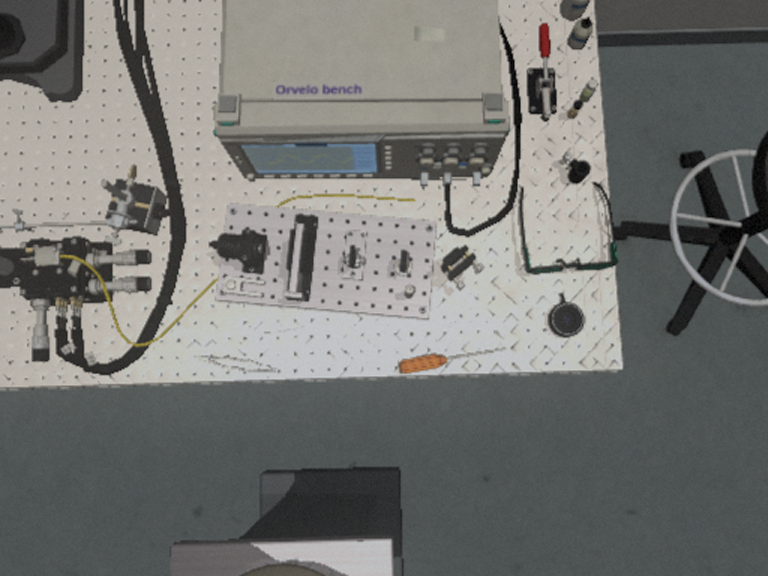

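The scene view shows the plate (768-px scale, about (210–425, 280–460)), with the laser at the left, then the gate, shutter, lens and post. In the top view the plate corners are about (228,204), (437,222), (428,318) and (218,300), and the arm is clear of it. I'll zoom in on both.

Run:
```python
import cv2,numpy as np
f=np.load("top0.npy")[130:215,140:300,::-1]; g=np.load("scene0.npy")[165:310,135:290,::-1]
cv2.imwrite("pics/topc.png",cv2.resize(f,None,fx=5,fy=5,interpolation=cv2.INTER_CUBIC))
cv2.imwrite("pics/scenec.png",cv2.resize(g,None,fx=4,fy=4,interpolation=cv2.INTER_CUBIC))
```

```text
(no output)
```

View pics/topc.png

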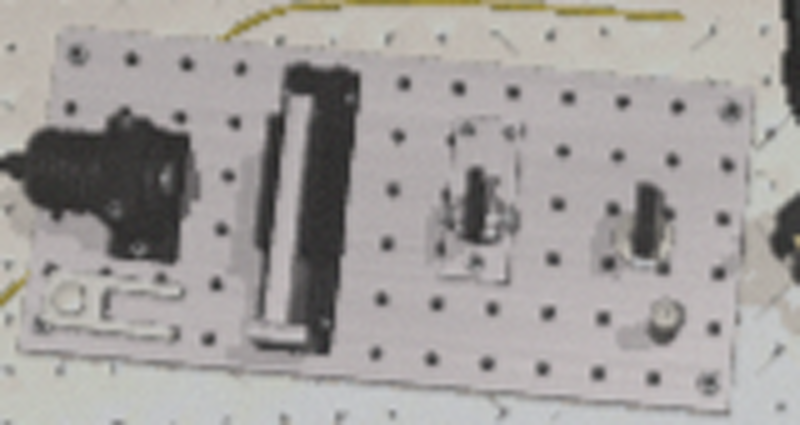

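View pics/scenec.png

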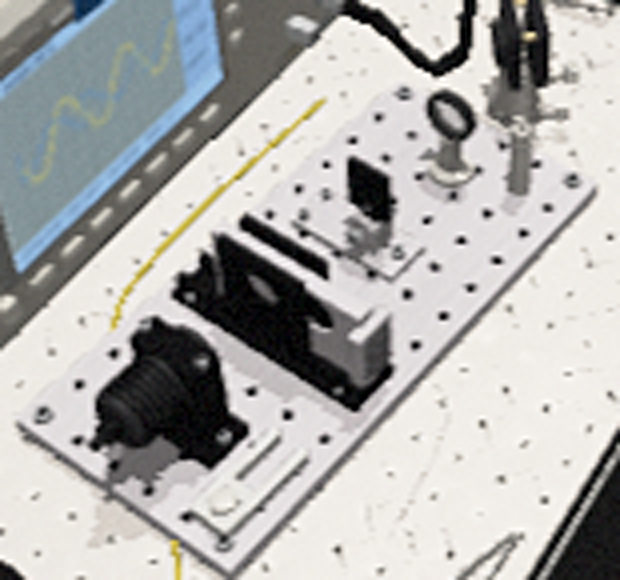

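Top crop: thumb cap at (248–310, 322–350), gate cheeks at x 255–360, blade at (467–490, 165–240). Scene crop: gate nearer the laser, thumb plate at (355–390, 315–400), blade top edge from (348,157) to (388,178). Now I'll measure these.

```bash
cat > h.py <<'E'
import numpy as np,cv2
from cell import calibration
C={n:calibration(n) for n in("scene","top")}
def top(u,v): return np.array([(u+.5)/5-.5+140,(v+.5)/5-.5+130])
def sc(u,v): return np.array([(u+.5)/4-.5+135,(v+.5)/4-.5+165])
def ray(n,p):
    c=C[n];d=c["R"].T@np.linalg.inv(c["K"])@[*p,1];return -c["R"].T@c["t"],d
def plane(n,p,z):
    o,d=ray(n,p);return o+d*(z-o[2])/d[2]
def tri(pt,ps):
    P=[C[n]["K"]@np.c_[C[n]["R"],C[n]["t"]] for n in("top","scene")]
    X=cv2.triangulatePoints(*P,np.array(pt).reshape(2,1),np.array(ps).reshape(2,1))
    return (X[:3]/X[3]).ravel()
def proj(n,X):
    c=C[n];q=c["K"]@(c["R"]@X+c["t"]);return q[:2]/q[2]
E
python3 - <<'E'
from h import *
np.set_printoptions(precision=4,suppress=True)
for n in C: print(n,"cam",ray(n,(0,0))[0])
T=[plane("top",top(*p),.012) for p in((55,28),(753,88),(728,412),(18,348))]
S=[plane("scene",sc(*p),.012) for p in((17,425),(395,83),(597,188),(232,577))]
for a,b in zip(T,S):print("corner top",a,"scene",b)
for Q in(T,S):
    Q=np.array(Q);y=(Q[0]+Q[3]-Q[1]-Q[2])/2;x=(Q[0]+Q[1]-Q[2]-Q[3])/2
    print("centre",Q.mean(0),"len",np.linalg.norm(y),np.linalg.norm(x),"yaw",np.degrees(np.arctan2(-y[0],y[1])),np.degrees(np.arctan2(x[1],x[0])))
yaw=np.mean
# thumb cap: top outer edge corners: left, right
for nm,a,b in(("thumbTL",(248,342),(358,345)),("thumbTR",(309,349),(390,315)),("blade top far",(470,168),(348,157)),("blade top near",(487,240),(388,178))):
    print(nm,tri(top(*a),sc(*b)),"z-plane",plane("top",top(*a),.068 if nm[0]=="t" else .076),plane("scene",sc(*b),.068 if nm[0]=="t" else .076))
from scipy.spatial.transform import Rotation as R
from cell import sense
print(R.from_rotvec(sense()["tool_rot"]).as_matrix())
E
```

```text
scene cam [0.1923 0.4086 0.7242]
top cam [ 0.3506 -0.1665  1.0665]
corner top [0.6492 0.0799 0.012 ] scene [0.6435 0.0793 0.012 ]
corner top [ 0.6115 -0.2384  0.012 ] scene [ 0.6102 -0.2363  0.012 ]
corner top [ 0.4636 -0.2215  0.012 ] scene [ 0.4606 -0.218   0.012 ]
corner top [0.5018 0.0954 0.012 ] scene [0.4973 0.0961 0.012 ]
centre [ 0.5565 -0.0712  0.012 ] len 0.31980299074108026 0.14854467322213621 yaw -6.816295778409617 -6.2740740382369475
centre [ 0.5529 -0.0697  0.012 ] len 0.31679731821620716 0.14898062092098702 yaw -6.341408394205121 -6.770937089544342
thumbTL [ 0.4941 -0.0157  0.0667] z-plane [ 0.4934 -0.0161  0.068 ] [ 0.4941 -0.0147  0.068 ]
thumbTR [ 0.4909 -0.0412  0.0646] z-plane [ 0.4897 -0.0419  0.068 ] [ 0.4903 -0.0387  0.068 ]
blade top far [ 0.563  -0.1126  0.0792] z-plane [ 0.5643 -0.1122  0.076 ] [ 0.564  -0.1154  0.076 ]
blade top near [ 0.5363 -0.1176  0.0709] z-plane [ 0.5329 -0.1188  0.076 ] [ 0.5369 -0.1127  0.076 ]
[[ 0.2548 -0.0003 -0.967 ]
 [ 0.967  -0.0013  0.2548]
 [-0.0014 -1.     -0.0001]]
```

Plate centre is about (0.555, -0.0705) with yaw about -6.55°, and the measured size of 0.149 × 0.318 m matches. The thumb sits at plate (-0.067, 0.035) with its top at about 0.066 m, so it is drawn out about 31 mm. The blade is at plate (0, -0.045), 80 mm from the gate. All of this is within the given limits. Next I'll work out the moves, with the fingers shut and tool x along the plate's y.

```bash
cat >> h.py <<'E'
from scipy.spatial.transform import Rotation as Ro
from cell import sense
np.set_printoptions(precision=4,suppress=True)
a=np.radians(-6.55);c0=np.array([.555,-.0705,0])
P=np.array([[np.cos(a),-np.sin(a),0],[np.sin(a),np.cos(a),0],[0,0,1]])
def W(x,y,z): return c0+P@[x,y,z]
def state():
    s=sense();M=Ro.from_rotvec(s["tool_rot"]).as_matrix();p=s["ee_pos"]
    print("t",s["time"],"tcp",p,"plate",P.T@(p-c0),"F",s["ft_force"],"toolx yaw vs plate y",np.degrees(np.arctan2(M[1,0],M[0,0]))-83.45,"gap",s["finger_gap"])
    return p,M
def shifts(Q):
    p,M=state()
    for q in Q: print(np.round(M.T@(np.array(q)-p),4), np.round(q,3))
E
python3 -c "
from h import *
shifts([(.35,.45,.23),(.47,.15,.22),W(-.103,.035,.2),W(-.103,.035,.038)])"
```

```text
t 0.1 tcp [0.1847 0.7006 0.2305] plate [-0.4559  0.7239  0.2305] F [-0.318   0.0788  0.2464] toolx yaw vs plate y -8.213235042082104 gap 0.08569337699755748
[-0.2002  0.0008 -0.2237] [0.35 0.45 0.23]
[-0.4597  0.0112 -0.4162] [0.47 0.15 0.22]
[-0.6314  0.0314 -0.4476] [ 0.457 -0.024  0.2  ]
[-0.6311  0.1934 -0.4476] [ 0.457 -0.024  0.038]
```

Call:
jog_arm(commands="-0.033 0 -0.037 -4; -0.067 0 -0.075 -8.2; -0.1 0 -0.112 -8.2; -0.133 0 -0.149 -8.2; -0.167 0 -0.187 -8.2; -0.2 0 -0.224 -8.2; -0.24 0 -0.253 -8.2; -0.28 0 -0.283 -8.2", grip=1, grip_force=30)

```text
time: 0.9
ee_pos: [0.3876, 0.3561, 0.231]
tool_rot: [-1.262, -1.124, 1.124]
ft_force: [-0.1, -0.7, 0.7]
finger_gap: -0.0
```

```bash
python3 -c "
from h import *
shifts([(.47,.15,.22),W(-.103,.035,.2),W(-.103,.035,.038)])"
```

```text
t 0.9 tcp [0.3876 0.3561 0.231 ] plate [-0.2149  0.4048  0.231 ] F [-0.1149 -0.738   0.6825] toolx yaw vs plate y -0.03456118000940478 gap -2.4697883934431196e-05
[-0.1953  0.0111 -0.1055] [0.47 0.15 0.22]
[-0.3697  0.0312 -0.1122] [ 0.457 -0.024  0.2  ]
[-0.3696  0.1932 -0.1122] [ 0.457 -0.024  0.038]
```

Call:
jog_arm(commands="-0.042 0 -0.025 0; -0.085 0 -0.05 0; -0.13 0.005 -0.07 0; -0.175 0.01 -0.09 0; -0.225 0.01 -0.105 0; -0.275 0.015 -0.11 0; -0.325 0.02 -0.112 0; -0.37 0.03 -0.112 0")

```text
time: 1.7
ee_pos: [0.4561, -0.0243, 0.2015]
tool_rot: [-1.262, -1.125, 1.123]
ft_force: [0.8, -0.5, 0.0]
finger_gap: -0.0006
```

```bash
python3 -c "
from h import *
shifts([W(-.103,.035,.1),W(-.103,.035,.038)])"
```

```text
t 1.7 tcp [ 0.4561 -0.0243  0.2015] plate [-0.1036  0.0346  0.2015] F [ 0.8259 -0.5087  0.0334] toolx yaw vs plate y -0.03930372677024252 gap -0.0005674116814895551
[ 0.0004  0.1015 -0.0004] [ 0.457 -0.024  0.1  ]
[ 0.0004  0.1635 -0.0003] [ 0.457 -0.024  0.038]
```

Call:
jog_arm(commands="0 0.04 0 0; 0 0.08 0 0; 0 0.11 0 0; 0 0.135 0 0; 0 0.15 0 0; 0 0.16 0 0; 0 0.163 0 0; 0 0.163 0 0")

```text
time: 2.5
ee_pos: [0.456, -0.0221, 0.0383]
tool_rot: [-1.261, -1.124, 1.125]
ft_force: [-0.2, 0.6, 0.5]
finger_gap: -0.0003
```

Run:
```python
from h import *
from cell import grab_frame
state()
f=grab_frame("top");g=grab_frame("scene");np.save("top1.npy",f);np.save("scene1.npy",g)
a=cv2.resize(f[130:215,140:240,::-1],(500,425),interpolation=cv2.INTER_CUBIC)
b=cv2.resize(g[190:300,185:255,::-1],(280,440),interpolation=cv2.INTER_CUBIC)
cv2.imwrite("pics/c1.png",np.hstack([np.vstack([a,np.zeros((15,500,3),np.uint8)]),b]))
```

```text
t 2.5 tcp [ 0.456  -0.0221  0.0383] plate [-0.1038  0.0368  0.0383] F [-0.1745  0.6002  0.5357] toolx yaw vs plate y -0.018389582345591293 gap -0.0003249517800872777
```

View pics/c1.png

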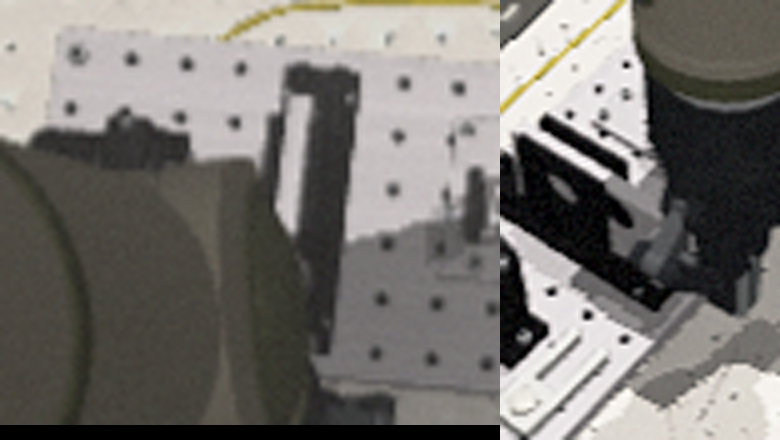

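The scene view shows the shut fingertips just on the robot's side of the thumb plate and in line with it; the arm hides the thumb from the top camera. I'll push along +x.

Call:
jog_arm(commands="-0.002 0 -0.01 0; -0.002 0 -0.018 0; -0.002 0 -0.026 0; -0.002 0 -0.032 0; -0.002 0 -0.038 0; -0.002 0 -0.043 0; -0.002 0 -0.047 0; -0.002 0 -0.05 0")

```text
time: 3.4
ee_pos: [0.5057, -0.0299, 0.0382]
tool_rot: [-1.261, -1.124, 1.124]
ft_force: [-1.5, -0.1, 0.9]
finger_gap: -0.0002
```

```bash
python3 -c "
from h import *
state()"
```

```text
t 3.4 tcp [ 0.5057 -0.0299  0.0382] plate [-0.0536  0.0348  0.0382] F [-1.4604 -0.0759  0.8551] toolx yaw vs plate y -0.018486037246177034 gap -0.000192122027419169
```

Contact force is about 1.5 N, so the slide is moving. I'll continue gently to the stop.

Call:
jog_arm(commands="0 0 -0.001 0; 0 0 -0.002 0; 0 0 -0.003 0; 0 0 -0.004 0; 0 0 -0.005 0; 0 0 -0.006 0; 0 0 -0.007 0; 0 0 -0.007 0")

```text
time: 4.2
ee_pos: [0.5127, -0.0307, 0.0383]
tool_rot: [-1.262, -1.125, 1.124]
ft_force: [0.5, -0.3, -0.7]
finger_gap: -0.0002
```

Call:
jog_arm(commands="0 0 -0.001 0; 0 0 -0.001 0; 0 0 -0.002 0; 0 0 -0.002 0; 0 0 -0.003 0; 0 0 -0.003 0; 0 0 -0.004 0; 0 0 -0.004 0")

```text
time: 5.0
ee_pos: [0.5139, -0.0309, 0.0381]
tool_rot: [-1.258, -1.121, 1.127]
ft_force: [-7.1, 0.7, 5.6]
finger_gap: -0.0001
```

The slide stopped firmly at TCP plate x of about -0.045, with force rising to 7 N, which is the expected home position. I'll back off, rise and check.

Call:
jog_arm(commands="0 0 0.01 0; 0 0 0.025 0; 0 0 0.04 0; 0 -0.03 0.05 0; 0 -0.07 0.05 0; 0.03 -0.11 0.05 0; 0.07 -0.12 0.05 0; 0.11 -0.12 0.05 0")

```text
time: 5.8
ee_pos: [0.4809, 0.085, 0.1608]
tool_rot: [-1.265, -1.128, 1.119]
ft_force: [0.6, 0.5, -1.0]
finger_gap: 0.0001
```

Call:
jog_arm(commands="0.04 0 0 0; 0.08 0 0 0; 0.12 0 -0.02 0; 0.15 0 -0.03 0; 0.15 0 -0.03 0; 0.15 0 -0.03 0; 0.15 0 -0.03 0; 0.15 0 -0.03 0")

```text
time: 6.6
ee_pos: [0.526, 0.228, 0.1584]
tool_rot: [-1.262, -1.123, 1.124]
ft_force: [-0.3, -0.4, 0.4]
finger_gap: -0.0001
```

Run:
```python
from h import *
from cell import grab_frame
state()
f=grab_frame("top");g=grab_frame("scene");np.save("top2.npy",f);np.save("scene2.npy",g)
a=cv2.resize(f[130:215,160:250,::-1],(450,425),interpolation=cv2.INTER_CUBIC)
b=cv2.resize(g[190:275,170:240,::-1],(350,425),interpolation=cv2.INTER_CUBIC)
cv2.imwrite("pics/c2.png",np.hstack([a,b]))
print("home thumb top edge TL/TR predicted top:",[(proj("top",W(-.036,.035+d,.068))-[160,130])*5 for d in(.013,-.013)],"scene",[(proj("scene",W(-.036,.035+d,.068))-[170,190])*5+[450,0] for d in(.013,-.013)])
```

```text
t 6.6 tcp [0.526  0.228  0.1584] plate [-0.0629  0.2933  0.1584] F [-0.2657 -0.4333  0.446 ] toolx yaw vs plate y -0.11169184243578911 gap -8.665889616169974e-05
home thumb top edge TL/TR predicted top: [array([151.7778, 267.2074]), array([212.4282, 272.2889])] scene [array([661.2761, 267.3919]), array([702.4932, 227.2732])]
```

View pics/c2.png

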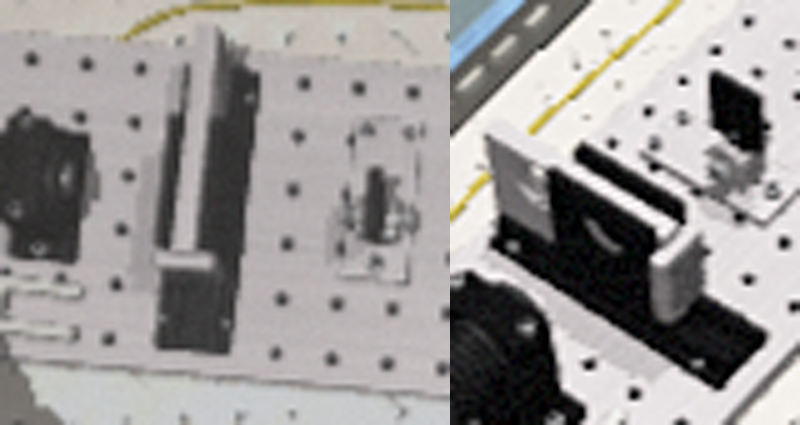

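The thumb cap sits against the cheek ends: seen at top-crop (157–214, 267), predicted (152–212, 267–272). The slide is therefore home, and its far end now sticks out behind the gate. The blade is still upright at (375,205), so I'll move on to it.

Call:
jog_arm(commands="-0.045 0 0 0; -0.09 0 0 0; -0.14 0 0 0; -0.19 0 0 0; -0.24 0 0 0; -0.285 0 -0.004 0; -0.32 0 -0.008 0; -0.338 0 -0.008 0")

```text
time: 7.5
ee_pos: [0.4949, -0.1114, 0.1586]
tool_rot: [-1.265, -1.121, 1.121]
ft_force: [0.2, 0.3, -0.7]
finger_gap: 0.0001
```

Call:
jog_arm(commands="0 0 0 0; 0 0.03 0 0; 0 0.06 0 0; 0 0.08 0 0; 0 0.09 0 0; 0 0.098 0 0; 0 0.1 0 0; 0 0.1 0 0")

```text
time: 8.3
ee_pos: [0.4958, -0.1071, 0.0586]
tool_rot: [-1.262, -1.125, 1.124]
ft_force: [-0.2, 0.7, -0.0]
finger_gap: 0.0001
```

```bash
python3 -c "
from h import *
state()"
```

```text
t 8.3 tcp [ 0.4958 -0.1071  0.0586] plate [-0.0547 -0.0431  0.0586] F [-0.2041  0.7002 -0.0036] toolx yaw vs plate y -0.012283874441436637 gap 9.590991496765964e-05
```

Call:
jog_arm(commands="-0.002 0.003 -0.012 0; -0.002 0.003 -0.022 0; -0.002 0.003 -0.032 0; -0.002 0.003 -0.042 0; -0.002 0.003 -0.05 0; -0.002 0.003 -0.057 0; -0.002 0.003 -0.064 0; -0.002 0.003 -0.07 0")

```text
time: 9.1
ee_pos: [0.5657, -0.1173, 0.0553]
tool_rot: [-1.262, -1.125, 1.124]
ft_force: [-1.3, 0.3, 0.7]
finger_gap: -0.0005
```

```bash
python3 -c "
from h import *
state()"
```

```text
t 9.1 tcp [ 0.5657 -0.1173  0.0553] plate [ 0.0159 -0.0453  0.0553] F [-1.2558  0.2995  0.7442] toolx yaw vs plate y -0.02000980772164951 gap -0.0005308138057059067
```

Call:
jog_arm(commands="0 0.001 -0.003 0; 0 0.003 -0.006 0; 0 0.004 -0.008 0; 0 0.006 -0.008 0; 0 0.007 -0.008 0; 0 0.008 -0.008 0; 0 0.009 -0.008 0; 0 0.009 -0.008 0")

```text
time: 9.9
ee_pos: [0.5731, -0.1181, 0.0464]
tool_rot: [-1.262, -1.125, 1.124]
ft_force: [0.7, -0.3, 1.9]
finger_gap: 0.0001
```

Call:
jog_arm(commands="0 0.0005 0 0; 0 0.001 0 0; 0 0.001 0 0; 0 0.0015 0 0; 0 0.002 0 0; 0 0.002 0 0; 0 0.0025 0 0; 0 0.0025 0 0")

```text
time: 10.7
ee_pos: [0.5733, -0.1182, 0.0456]
tool_rot: [-1.263, -1.126, 1.123]
ft_force: [-1.7, 0.6, 22.9]
finger_gap: 0.0002
```

The blade is on its stop: z held at 0.0456 with 23 N. I'll lift straight up, clear and check.

Call:
jog_arm(commands="0 -0.005 0 0; 0 -0.02 0 0; 0 -0.05 0 0; 0 -0.09 0 0; 0.03 -0.12 0.02 0; 0.08 -0.12 0.04 0; 0.13 -0.12 0.05 0; 0.18 -0.12 0.05 0")

```text
time: 11.5
ee_pos: [0.5412, 0.0627, 0.1648]
tool_rot: [-1.261, -1.122, 1.124]
ft_force: [1.5, 0.1, -0.1]
finger_gap: -0.0001
```

Call:
jog_arm(commands="0.04 0 0 0; 0.09 0 0 0; 0.13 0 0 0; 0.16 0 0 0; 0.17 0 0 0; 0.17 0 0 0; 0.17 0 0 0; 0.17 0 0 0")

```text
time: 12.3
ee_pos: [0.5627, 0.2283, 0.1639]
tool_rot: [-1.263, -1.122, 1.123]
ft_force: [1.0, 0.2, 0.3]
finger_gap: 0.0002
```

Run:
```python
from h import *
from cell import grab_frame
state()
f=grab_frame("top");g=grab_frame("scene");np.save("top3.npy",f);np.save("scene3.npy",g)
a=cv2.resize(f[130:230,150:300,::-1],(450,300),interpolation=cv2.INTER_CUBIC)
b=cv2.resize(g[170:275,170:290,::-1],(343,300),interpolation=cv2.INTER_CUBIC)
z=cv2.resize(g[170:250,190:250,::-1],(225,300),interpolation=cv2.INTER_CUBIC);y=cv2.resize(f[140:195,175:250,::-1],(409,300),interpolation=cv2.INTER_CUBIC)
o=np.zeros((600,793,3),np.uint8);o[:300,:450]=a;o[:300,450:793]=b;o[300:,:409]=y;o[300:,450:675]=z
cv2.imwrite("pics/c3.png",o)
```

```text
t 12.3 tcp [0.5627 0.2283 0.1639] plate [-0.0265  0.2978  0.1639] F [0.9886 0.186  0.2653] toolx yaw vs plate y -0.15937893120876367 gap 0.00016721858100765847
```

View pics/c3.png

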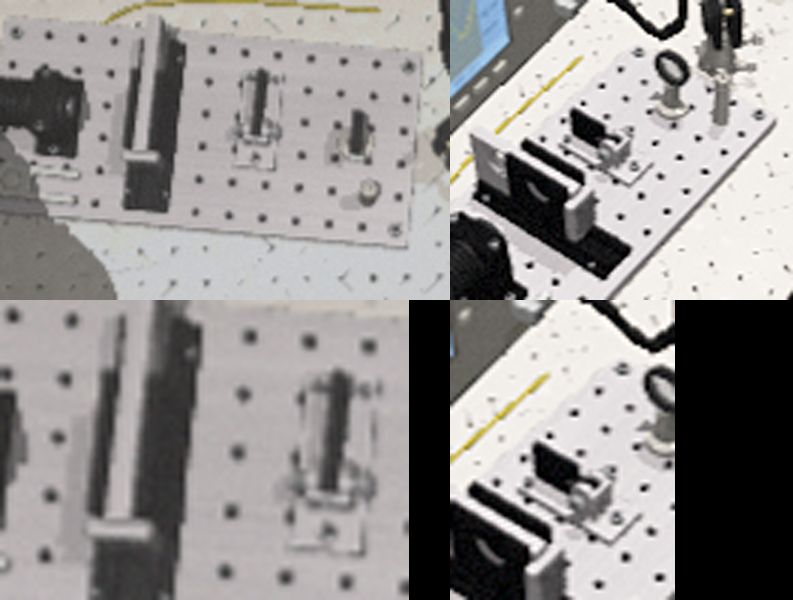

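The slide's thumb is still on the gate at (125–158, 155). The blade lies flat beyond its pivot at (252–265, 70–137), and the lens, post and fork are unmoved.

```bash
python3 -c "
from cell import job_done
print(job_done())"
```

```text
the job is handed in; nothing more can be done
None
```

The laser line is ready for the check, done only with the shut fingertips. I pushed the filter slide home first, then folded the shutter blade down flat, and handed the job in at about 12 s of the 42 s allowed.

- **Slide:** it went about 31 mm in, with about 1.5 N while sliding. It then stopped firmly at about 7 N sideways, where the thumb plate should meet the gate. Pictures from both cameras afterwards showed the thumb against the gate, within about 2 mm of the predicted spot.
- **Blade:** it reached its stop with the fingertips at 45.6 mm (46 mm expected) and 23 N pressing down. The last pictures show it lying flat, away from the robot.
- **Other things:** in the last pictures the lens and post stand where they were, as do the visible parts of the laser, the mirror and the fork. The robot was clear of everything at hand-in. The final crops did not cover the driver, sensor, goggles or tweezers, but the arm did not go near the first three, and the fingers passed above the tweezers' height.

No check failed. Between the two cameras, plate positions differed by up to about 6 mm and raised edges by up to about 7 mm. I used averages, and the stops when touched agreed with them.

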